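# Tamp the polishing stones level

## Task

Two of the brown polishing stones in the open blue box are sticking up, each propped against an end wall. Pick up the steel tamper by its wooden grip, press its plate down inside the box until both stones lie flat like the rest, then take the tamper out and stand it upright on the work surface beside the box. Use only the tamper on the stones, not the fingers.

Things in the scene. Friction and masses are not known exactly. Their poses are not given: they have to be found in the camera images.
- tamper_grip (a point): Centre of the tamper's wooden bar grip, 86 mm above the plate's underside. Loose tool, 0.28 to 0.46 kg, standing upright on its steel plate of 86 (x) x 76 (y) x 8 mm; a round post joins the plate's middle to the grip, a bar 64 mm long (x), 24 mm wide (y, take it across this) and 32 mm high. z is up while it stands.
- stone_box: Open blue plastic box, fixed: 116 (x) x 108 (y) x 64 mm high, walls and floor 4 mm, so 108 x 100 inside. Origin: centre of the underside, z up. Holds six brown stones; four lie flat, tops 24 mm above the work surface. The plate fits in, its 86 mm side along the box's x, with 11 (x) and 12 mm (y) to spare each side.
- stone_a: Loose brown ceramic stone, 48 x 30 x 20 mm along its x, y, z, 60 g, leaning in the box's middle row on its +x end wall, top about 49 mm above the work surface. Pressed from above with a few newtons its foot slides inwards and it lies flat. Origin: its centre; z is upright when flat, 38 degrees off when leaning.
- stone_b: The same kind of stone, leaning on the box's -x end wall. Origin: its centre; z is upright when it lies flat, 38 degrees off when leaning.
There are look-alikes about, which are no part of the job. What is shaped like the stone_a but yellow is not meant.

How it is judged:
By the outcome, as a careful person would: the job done as asked, in the order asked, and still so for the second after the job is handed in, with the robot touching nothing.
It also fails if it takes over 45 s, if anything falls off the work surface, if the arm or the gripper's body presses on something with over 40 N, if the wrist force passes 120 N, or if a joint passes its speed limit or range.

## Robot

A 7-joint arm with a two-finger parallel gripper is mounted at the origin on a cart in front of the work surface, level with it; the furniture and walls round the work are solid. World frame = base frame: x ahead of the robot, y to its left, z up, the work surface at z = 0. Lengths are in m, angles in rad, forces in N, time in s.
With the tool pointing down it reaches from about 0.4 to 0.85 m from the base axis. Payload 10.4 kg.
Tool frame: the origin (TCP) lies midway between the tips of the shut fingers; the grasp point (between the pads) lies 19 mm behind it; x points along the fingers, y is the direction in which the jaws open and shut, and the axes are right-handed (so a half turn about x gives the same grasp; the last joint's range is limited). The gripper opens to 87 mm and grips with 3 to 60 N. Pads are 19 mm wide; open, the fingers measure 117 mm over their backs; the gripper's body (75 mm by 190 mm) begins 51 mm behind the grasp point.
Start: joints at [1.279, 0.332, -0.065, 1.46, 0.022, 1.35, -0.088], TCP at [0.166, -0.603, 0.223] pointing down, gripper open.
Joint ranges: [-2.6, 2.6], [-0.5, 2.12], [-1.47, 1.34], [0.16, 2.42], [-1.27, 4.41], [0.06, 2.06], [-2.6, 2.6]. Speed limits (rad/s): [2.22, 2.22, 2.79, 2.79, 3.14, 3.14, 3.14].

## Interface

Orientations are given as a unit quaternion [x, y, z, w].
In Python, from bench import * gives the robot as it stands.
- The arm moves only by the shell command python3 -m inch 'ROWS' [FORCE]. ROWS is JSON, a list that holds one entry, the list of rows, each a list of 7 numbers: the shift along the world's x, y, z each as a share of 120 mm, from -1 to 1, then the turn, a rotation vector about the world's x, y, z each as a share of 2 pi rad, from -1 to 1, then the closure, from 0 (fully open) to 1 (shut). A call has 1 to 10 rows; each row is the pose to reach, as a shift and turn from the pose commanded when the call began, turning the shorter way round; what a row does not reach only later rows make up. A row lasts 1/10 s, in which the tool goes at most 50 mm and 8.59 degrees, less where a joint would pass 70% of its speed; a pose out of reach is approached as far as the arm can. A call with a number of a shift or a turn outside -1 to 1 is refused whole. A call with a gripper value outside its range is refused whole. The fingers move at their own pace and stop on an object; FORCE is the grip in N (left out, the last holds). Time passes only in rows, so rows that repeat a pose let the fingers close. It gives the time, the measured TCP pose, the force and the opening at its end, in the units of the state.
- read_state(): the state, without advancing time (a new reading comes with each control period).
- camera(name): name is "scene" or "side" or "wrist"; returns the picture (480x640x3 uint8, red, green, blue); there is no depth.
- get_calibration(name): a dict with "fx", "fy", "cx", "cy" (pixels), "xyz" and "attitude" of the camera in the world. Camera axes: x right, y up, looking along -z (the intrinsics and any distortion apply to the point x, -y, -z); pixel columns grow to the right and rows downward; lengths in m; the calibration is good to about 2 mm. The wrist camera is an equidistant fisheye: a pixel r from the principal point sees the ray r / f radians off the axis. A picture is of the moment at which its call begins: read the wrist's pose just before it. get_calibration takes no time and is no camera call; for the wrist camera it gives the pose at the moment of the call.
- close_job(): hands the job in, once; it reports no verdict.
The state is a dict: "time": time; "joint_positions": joint angles; "joint_vel": joint speeds; "joint_torque": joint torques, N m; "ee_pos": TCP position; "eef_rot": TCP orientation; "ft_force": force on the tool from outside, world axes, zero at the start; "torque": the same for the moment, N m; "width": finger opening in m.
Only numpy, scipy, OpenCV 4.12 (cv2) and the standard library are available. Lean on these libraries where they do the work, as an engineer would, in place of code of your own. Each camera call takes 0.05 s, during which the arm holds its last target.

## Working session

There is one attempt and no reset: what is moved stays moved. The work goes in short steps, Python scripts to look and compute and a shell command to move; the robot and the scene stay as the last step left them, time stands still between calls to the robot, and variables do not carry over. Pictures are saved under pics/ and viewed, and the job is handed in when it is done.

```bash
ls; mkdir -p pics
python3 - <<'E'
from bench import *
import cv2
s=read_state();print(s)
for n in("scene","side","wrist"):
    print(n,get_calibration(n))
    cv2.imwrite(f"pics/{n}0.png",camera(n)[:,:,::-1])
E
```

```text
pics
{'time': 0.0, 'joint_positions': array([ 1.2794124 ,  0.33291979, -0.06470206,  1.46096101,  0.02163016,
        1.34988264, -0.08854013]), 'joint_vel': array([-0.00098993, -0.00074569,  0.00065504,  0.00115579, -0.00344048,
       -0.00042526,  0.00111468]), 'joint_torque': array([ 1.85419826e-04, -6.23265052e+01,  2.51021079e-02, -3.89904284e+01,
       -6.13128114e-02,  3.98947927e-02,  1.72598598e-04]), 'ee_pos': array([ 0.16585568, -0.60218493,  0.22171462]), 'eef_rot': array([-0.7006277 , -0.09525097,  0.70083446, -0.0942292 ]), 'ft_force': array([0.79526298, 0.05608744, 0.26329495]), 'torque': array([ 0.00182673,  0.04375537, -0.03229858]), 'width': 0.08719841062110245}
scene {'fx': 521.6638540874255, 'fy': 521.6638540874255, 'cx': 313.93746399344343, 'cy': 237.50717529789722, 'xyz': array([ 0.28116847, -0.4817303 ,  0.69444602]), 'attitude': array([ 0.34560855, -0.09212684, -0.24892472,  0.9000577 ])}
side {'fx': 468.4376136281771, 'fy': 468.4376136281771, 'cx': 318.3676382390596, 'cy': 234.82197365138884, 'xyz': array([ 0.24438543, -0.59996895,  0.55149937]), 'attitude': array([ 0.46075501, -0.10490674, -0.22074896,  0.85321117])}
wrist {'fx': 371.64829954431775, 'fy': 371.64829954431775, 'cx': 313.3088460944535, 'cy': 238.48865035622575, 'xyz': array([ 0.2365304 , -0.58422825,  0.38558704]), 'attitude': array([-0.10878358,  0.08385706, -0.60012811,  0.78802308])}
```

View pics/scene0.png

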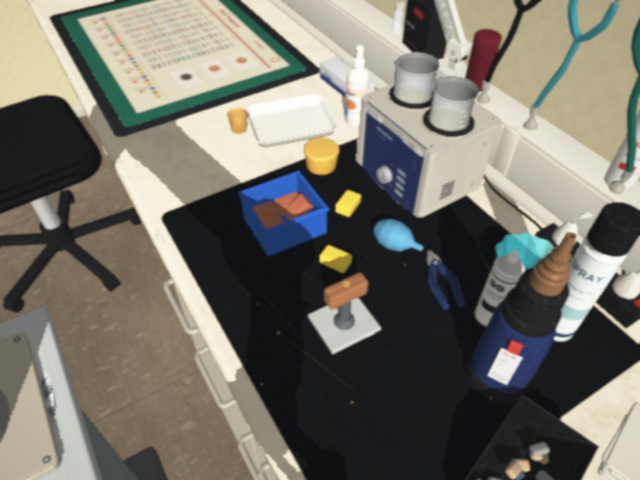

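View pics/side0.png

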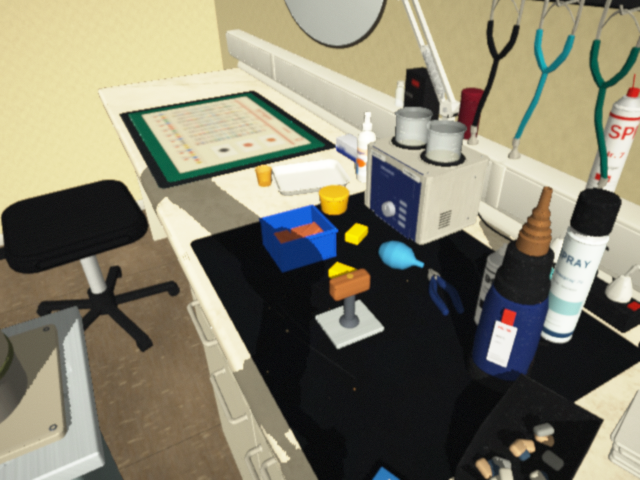

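View pics/wrist0.png

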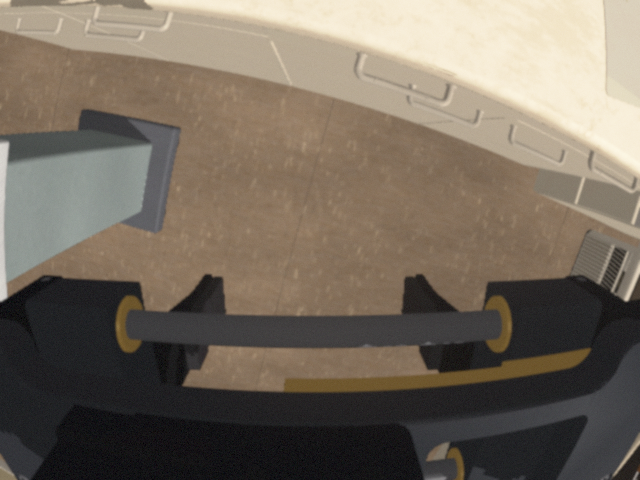

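The scene view shows the box at about (285,212), the tamper grip at (346,290) with its plate at (344,325), and yellow look-alike stones at (348,203) and (335,259). I'll enlarge it next.

```bash
cat > h.py <<'E'
import numpy as np, cv2
from scipy.spatial.transform import Rotation as R
from bench import *
def ray(name,u,v,cal=None):
    c=cal or get_calibration(name)
    x=(u-c["cx"])/c["fx"]; y=(v-c["cy"])/c["fy"]
    if name=="wrist":
        r=np.hypot(x,y); s=np.sin(r)/r if r>0 else 1
        d=np.array([x*s,-y*s,-np.cos(r)])
    else: d=np.array([x,-y,-1.])
    return np.array(c["xyz"]),R.from_quat(c["attitude"]).apply(d)
def onz(name,u,v,z,cal=None):
    o,d=ray(name,u,v,cal); return o+d*(z-o[2])/d[2]
def proj(name,P,cal=None):
    c=cal or get_calibration(name)
    p=R.from_quat(c["attitude"]).inv().apply(np.atleast_2d(P)-c["xyz"])
    x,y,z=p[:,0],-p[:,1],-p[:,2]
    if name=="wrist":
        rr=np.hypot(x,y); th=np.arctan2(rr,z); k=th/np.maximum(rr,1e-9); 
        return np.c_[c["cx"]+c["fx"]*k*x,c["cy"]+c["fy"]*k*y]
    return np.c_[c["cx"]+c["fx"]*x/z,c["cy"]+c["fy"]*y/z]
def crop(src,x0,y0,x1,y1,k,dst):
    im=cv2.imread(src)[y0:y1,x0:x1]
    cv2.imwrite(dst,cv2.resize(im,None,fx=k,fy=k,interpolation=cv2.INTER_CUBIC))
E
python3 - <<'E'
from h import *
crop("pics/scene0.png",230,160,400,360,3,"pics/c1.png")
crop("pics/side0.png",250,190,400,360,3.5,"pics/c2.png")
E
```

```text
(no output)
```

View pics/c1.png

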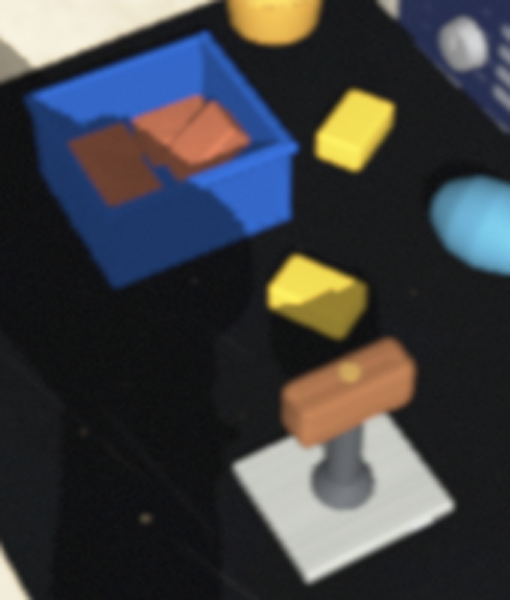

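View pics/c2.png

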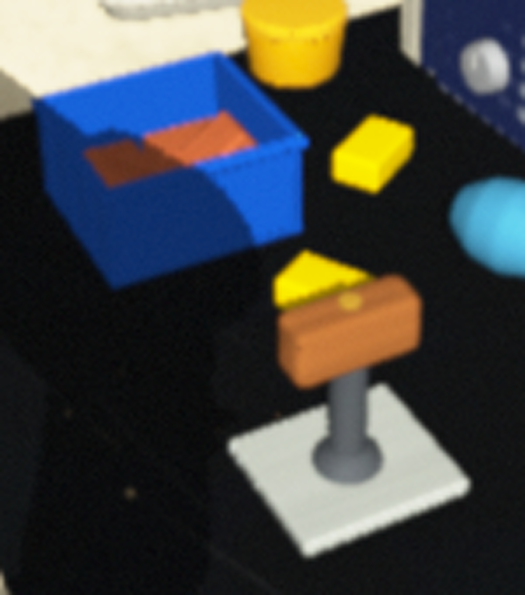

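Run:
```python
from h import *
from scipy.optimize import least_squares
S=lambda a:np.array(a)/3+[230,160]
D=lambda a:np.array(a)/3.5+[250,190]
ps,pd=S([(232,466),(388,412),(455,506),(308,578)]),D([(229,443),(386,386),(469,488),(306,553)])
for n,P in(("scene",ps),("side",pd)): print(n,[onz(n,*p,.008).round(4).tolist() for p in P])
bs=S([(27,97),(207,33),(297,147)]);bd=D([(38,104),(219,54),(306,142)])
for n,P in(("scene",bs),("side",bd)): print(n,[onz(n,*p,.064).round(4).tolist() for p in P])
fs,fd=S([(117,288),(290,217)]),D([(115,287),(300,232)])
for n,P in(("scene",fs),("side",fd)): print(n,[onz(n,*p,.0).round(4).tolist() for p in P])
print("pip",onz("scene",*S((349,372)),.102),onz("side",*D((349,301)),.102))
# other things
for n,p,z in(("yellow1",(357,95),.03),("yellow2",(297,257),.03)): print(n,onz("scene",*S(p),z))
```

```text
scene [[0.5006, -0.0849, 0.008], [0.5892, -0.0984, 0.008], [0.5857, -0.1643, 0.008], [0.4997, -0.1606, 0.008]]
side [[0.4996, -0.0869, 0.008], [0.5858, -0.0898, 0.008], [0.5812, -0.1673, 0.008], [0.4966, -0.1646, 0.008]]
scene [[0.5091, 0.1667, 0.064], [0.6279, 0.1615, 0.064], [0.6229, 0.0494, 0.064]]
side [[0.5082, 0.1575, 0.064], [0.6231, 0.1551, 0.064], [0.6195, 0.0464, 0.064]]
scene [[0.5077, 0.0593, 0.0], [0.6226, 0.055, -0.0]]
side [[0.5064, 0.0589, 0.0], [0.6188, 0.0521, 0.0]]
pip [ 0.54420672 -0.12238231  0.102     ] [ 0.54257285 -0.12326721  0.102     ]
yellow1 [0.69718734 0.09747259 0.03      ]
yellow2 [0.59517859 0.00379934 0.03      ]
```

Run:
```python
from h import *
r=R.from_quat(read_state()["eef_rot"]); print(r.as_matrix().round(3))
for s in(1,-1):
  yaw=np.radians(-2); y=s*np.array([-np.sin(yaw),np.cos(yaw),0]);x=np.array([0,0,-1.])
  T=R.from_matrix(np.c_[x,y,np.cross(x,y)]); print((T*r.inv()).as_rotvec()/(2*np.pi))
```

```text
[[-0.     0.266 -0.964]
 [ 0.001 -0.964 -0.266]
 [-1.    -0.001  0.   ]]
[ 3.98038524e-05 -2.29231754e-04  4.51656276e-01]
[-1.60309600e-04 -2.78361944e-05 -4.83436658e-02]
```

```bash
python3 - <<'E'
from h import *
for p in((505,388),(470,370),(480,315),(475,475),(420,215),(360,175),(390,150)): print(p,onz("scene",*p,0).round(3))
E
python3 -m inch '[[[0.2,0.25,0.2,0,0,0,0],[0.5,0.6,0.4,0,0,0,0],[0.9,0.95,0.6,0,0,-0.02,0],[1,1,0.6,0,0,-0.04,0],[1,1,0.6,0,0,-0.048,0]]]'
```

```text
(505, 388) [ 0.682 -0.33   0.   ]
(470, 370) [ 0.658 -0.284  0.   ]
(480, 315) [ 0.737 -0.22   0.   ]
(475, 475) [ 0.564 -0.397  0.   ]
(420, 215) [0.794 0.003 0.   ]
(360, 175) [0.762 0.153 0.   ]
(390, 150) [0.86  0.186 0.   ]
time: 0.65
ee_pos: [0.292, -0.4788, 0.2966]
eef_rot: [0.708, -0.011, -0.706, -0.01]
ft_force: [0.3, -0.2, -0.8]
width: 0.0869
```

```bash
python3 -m inch '[[[0.3,0.4,0,0,0,0,0],[0.6,0.8,0,0,0,0,0],[0.8,1,0,0,0,0,0],[0.8,1,0,0,0,0,0]]]'
```

```text
time: 1.05
ee_pos: [0.3867, -0.3566, 0.2948]
eef_rot: [0.708, -0.008, -0.706, -0.009]
ft_force: [0.7, -0.1, 0.7]
width: 0.0874
```

```bash
python3 -m inch '[[[0.3,0.4,0,0,0,0,0],[0.6,0.8,0,0,0,0,0],[0.9,1,0,0,0,0,0],[0.9,1,0,0,0,0,0]]]'; python3 -m inch '[[[0.1,0.4,0,0,0,0,0],[0.2,0.7,0,0,0,0,0],[0.2,0.7,0,0,0,0,0],[0.2,0.7,0,0,0,0,0]]]'
python3 - <<'E'
from h import *
c=get_calibration("wrist"); im=camera("wrist"); cv2.imwrite("pics/w1.png",im[:,:,::-1]); import pickle; pickle.dump(c,open("w1.pkl","wb")); print(c)
E
```

```text
time: 1.45
ee_pos: [0.4933, -0.2373, 0.2944]
eef_rot: [0.707, -0.008, -0.707, -0.01]
ft_force: [0.2, -0.3, -0.0]
width: 0.087
time: 1.85
ee_pos: [0.514, -0.1585, 0.2944]
eef_rot: [-0.707, 0.011, 0.707, 0.011]
ft_force: [0.8, -0.9, -0.3]
width: 0.087
{'fx': 371.64829954431775, 'fy': 371.64829954431775, 'cx': 313.3088460944535, 'cy': 238.48865035622575, 'xyz': array([ 0.58722773, -0.16235304,  0.45812851]), 'attitude': array([ 0.09577096, -0.0987589 ,  0.71126235, -0.68933335])}
```

View pics/w1.png

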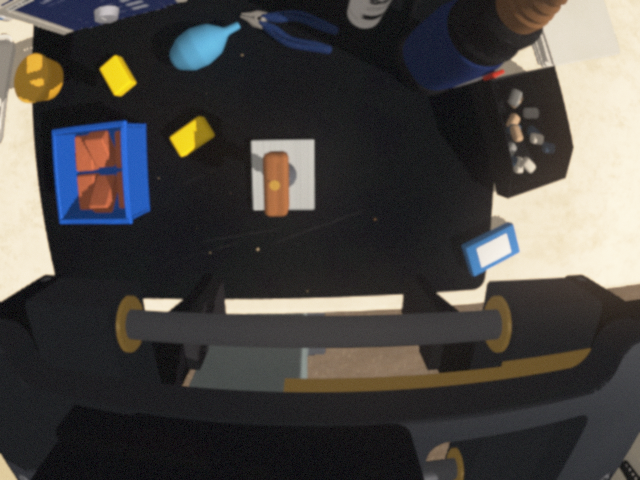

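Run:
```python
from h import *
crop("pics/w1.png",40,110,170,235,5,"pics/c3.png")
crop("pics/w1.png",235,120,335,230,5,"pics/c4.png")
```

```text
(no output)
```

View pics/c3.png

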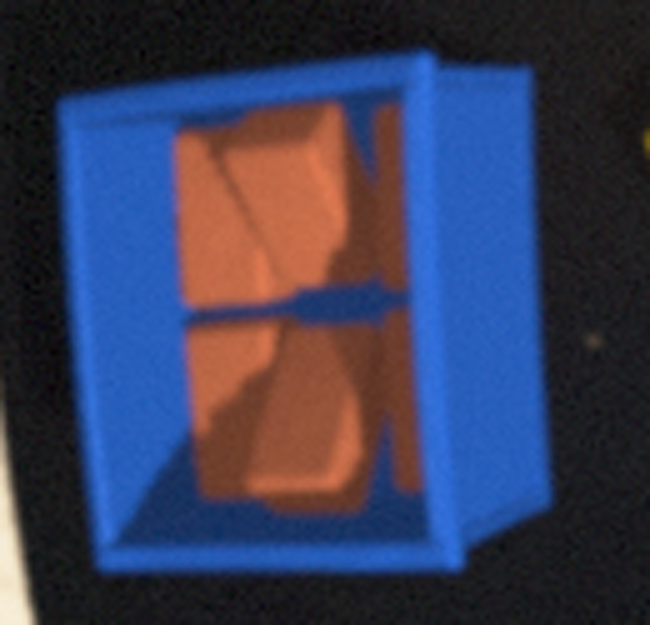

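View pics/c4.png

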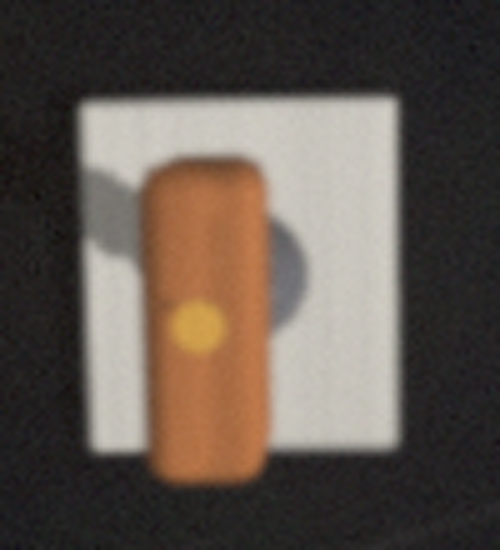

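Run:
```python
from h import *
import pickle
from scipy.optimize import least_squares
c=pickle.load(open("w1.pkl","rb"))
W=np.array([(80,99),(398,97),(400,449),(90,452)])/5+[235,120]
print([onz("wrist",*p,.008,c)[:2].round(4).tolist() for p in W])
print("pip",onz("wrist",*(np.array([198,327])/5+[235,120]),.102,c))
B=np.array([(60,102),(428,55),(462,570),(100,568)])/5+[40,110]
print([onz("wrist",*p,.064,c)[:2].round(4).tolist() for p in B])
F=np.array([(530,70),(549,508)])/5+[40,110]
print([onz("wrist",*p,.0,c)[:2].round(4).tolist() for p in F])
S=lambda a:np.array(a)/3+[230,160]
D=lambda a:np.array(a)/3.5+[250,190]
def cor(x,y,yaw,a,b,z):
    q=np.array([(-1,1),(1,1),(1,-1),(-1,-1)])*[a/2,b/2]; k=np.array([[np.cos(yaw),-np.sin(yaw)],[np.sin(yaw),np.cos(yaw)]])
    return np.c_[q@k.T+[x,y],np.full(4,z)]
# corner order: -x+y, +x+y, +x-y, -x-y ; wrist image: up=+x, left=+y
cals={"scene":get_calibration("scene"),"side":get_calibration("side"),"wrist":c}
Wp=W[[3,0,1,2]]; Bw=B[[3,0,1,2]]
def fit(obs,a,b,x0):
    f=lambda p:np.concatenate([(proj(n,cor(*p,a,b,z),cals[n])[i]-uv).ravel() for n,z,i,uv in obs])
    for sub in (obs,)+tuple([o] for o in obs):
        g=lambda p:np.concatenate([(proj(n,cor(*p,a,b,z),cals[n])[i]-uv).ravel() for n,z,i,uv in sub])
        if sum(len(o[2]) for o in sub)<2: continue
        r=least_squares(g,x0); print([o[0] for o in sub][0],len(sub),r.x[:2].round(4),np.degrees(r.x[2]).round(2),np.sqrt((r.fun**2).mean()).round(2))
print("tamper");fit([("wrist",.008,[0,1,2,3],Wp),("scene",.008,[0,2,3],S([(232,466),(455,506),(308,578)])),("side",.008,[0,2,3],D([(229,443),(469,488),(306,553)]))],.086,.076,[.54,-.12,0])
print("box");fit([("wrist",.064,[0,1,2,3],Bw),("wrist",0.,[2,3],F),("scene",.064,[0,1,2],S([(27,97),(207,33),(297,147)])),("side",.064,[0,1,2],D([(38,104),(219,54),(306,142)])),("scene",0.,[3,2],S([(117,288),(290,217)])),("side",0.,[3,2],D([(115,287),(300,232)]))],.116,.108,[.565,.1,0])
```

```text
[[0.586, -0.087], [0.583, -0.1638], [0.4965, -0.1616], [0.4985, -0.0845]]
pip [ 0.5409018  -0.12348541  0.102     ]
[[0.6263, 0.1633], [0.6213, 0.0503], [0.5002, 0.0548], [0.506, 0.1684]]
[[0.6189, 0.0541], [0.5019, 0.0601]]
tamper
wrist 3 [ 0.5416 -0.1248] -1.6 0.83
wrist 1 [ 0.541  -0.1243] -1.7 0.44
scene 1 [ 0.5434 -0.1243] -1.61 0.36
side 1 [ 0.5406 -0.1276] -2.26 0.36
box
wrist 6 [0.5644 0.1087] -2.64 1.42
wrist 1 [0.5634 0.1082] -2.51 1.83
wrist 1 [0.5632 0.111 ] -2.94 0.28
scene 1 [0.5665 0.1083] -2.37 0.86
side 1 [0.5638 0.1023] -1.81 0.24
scene 1 [0.5671 0.1111] -2.02 0.19
side 1 [0.5653 0.1097] -2.59 0.55
```

```bash
python3 -m inch '[[[0.23,0.28,-0.3,0,0,0,0],[0.23,0.28,-0.7,0,0,0,0],[0.23,0.28,-1,0,0,0,0],[0.23,0.28,-1,0,0,0,0],[0.23,0.28,-1,0,0,0,0]]]' 40
python3 - <<'E'
from h import *
s=read_state();print(s["ee_pos"],R.from_quat(s["eef_rot"]).as_matrix().round(4))
E
```

```text
time: 2.4
ee_pos: [0.5414, -0.1265, 0.1754]
eef_rot: [-0.707, 0.012, 0.707, 0.012]
ft_force: [-1.0, 0.3, 0.6]
width: 0.0871
[ 0.54144113 -0.12650211  0.17539062] [[-4.000e-04 -3.490e-02 -9.994e-01]
 [-2.000e-04 -9.994e-01  3.490e-02]
 [-1.000e+00  2.000e-04  4.000e-04]]
```

```bash
python3 -m inch '[[[0,0.015,-0.3,0,0,0,0],[0,0.015,-0.6,0,0,0,0],[0,0.015,-0.9,0,0,0,0],[0,0.015,-0.9,0,0,0,0],[0,0.015,-0.9,0,0,0,0]]]' 40; python3 -m inch '[[[0,0,0,0,0,0,1],[0,0,0,0,0,0,1],[0,0,0,0,0,0,1],[0,0,0,0,0,0,1],[0,0,0,0,0,0,1],[0,0,0,0,0,0,1],[0,0,0,0,0,0,1],[0,0,0,0,0,0,1]]]' 45
```

```text
time: 2.9
ee_pos: [0.543, -0.124, 0.0691]
eef_rot: [0.708, -0.012, -0.706, -0.012]
ft_force: [0.5, -0.5, 1.2]
width: 0.0868
time: 3.7
ee_pos: [0.5416, -0.1232, 0.0665]
eef_rot: [-0.707, 0.012, 0.707, 0.012]
ft_force: [-0.3, 0.0, 0.5]
width: 0.031
```

```bash
python3 -m inch '[[[0,0,0,0,0,0,1],[0,0,0,0,0,0,1],[0,0,0,0,0,0,1],[0,0,0,0,0,0,1]]]' 45;  python3 - <<'E'
from h import *
c=get_calibration("wrist"); im=camera("wrist"); cv2.imwrite("pics/w2.png",im[:,:,::-1])
E
```

```text
time: 4.1
ee_pos: [0.5415, -0.123, 0.0665]
eef_rot: [-0.707, 0.011, 0.707, 0.012]
ft_force: [-0.0, 1.1, -1.5]
width: 0.0239
```

View pics/w2.png

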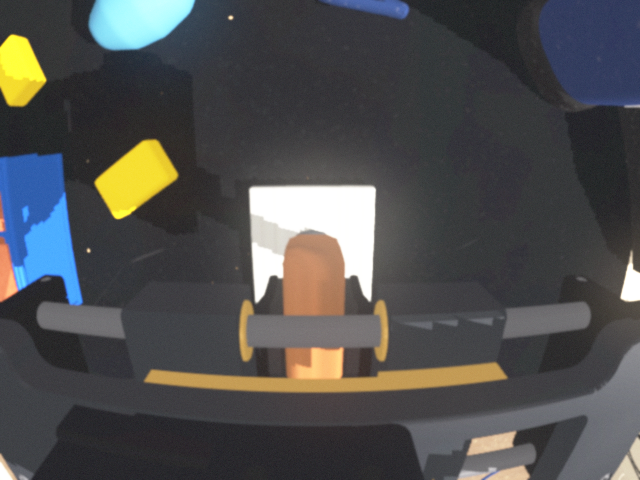

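The fingers stopped at 24 mm, so the grip is held. Next I lift it and carry it above the box.

```bash
python3 -m inch '[[[0,0,0.2,0,0,0,1],[0,0,0.6,0,0,0,1],[0,0,0.95,0,0,0,1],[0.1,0.3,0.95,0,0,0,1],[0.1,0.6,0.95,0,0,0,1],[0.1,0.95,0.95,0,0,0,1],[0.1,0.95,0.95,0,0,0,1]]]' 45; python3 -m inch '[[[0.1,0.3,0,0,0,0,1],[0.1,0.7,0,0,0,0,1],[0.1,0.98,0,0,0,0,1],[0.1,0.98,0,0,0,0,1],[0.1,0.98,0,0,0,0,1],[0.1,0.98,0,0,0,0,1]]]'
python3 - <<'E'
from h import *
import pickle
c=get_calibration("wrist"); im=camera("wrist"); cv2.imwrite("pics/w3.png",im[:,:,::-1]);pickle.dump(c,open("w3.pkl","wb"))
s=read_state();print(s["ee_pos"])
for n in("scene","side"): cv2.imwrite(f"pics/{n}3.png",camera(n)[:,:,::-1])
crop("pics/scene3.png",200,100,400,270,4,"pics/c5.png")
crop("pics/side3.png",220,120,400,290,4,"pics/c6.png")
E
```

```text
time: 4.85
ee_pos: [0.553, -0.002, 0.1806]
eef_rot: [-0.707, 0.008, 0.707, 0.01]
ft_force: [0.0, -0.2, -2.8]
width: 0.024
time: 5.45
ee_pos: [0.5657, 0.1067, 0.1802]
eef_rot: [-0.707, 0.013, 0.707, 0.012]
ft_force: [0.5, -0.6, -3.0]
width: 0.0232
[0.56576238 0.10651952 0.18025733]
```

View pics/w3.png

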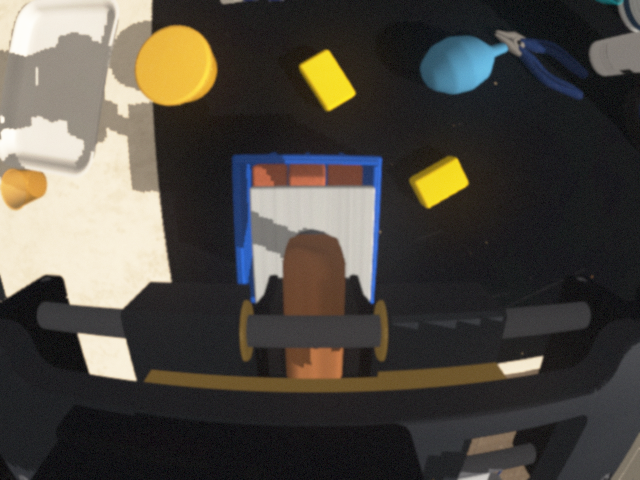

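View pics/c5.png

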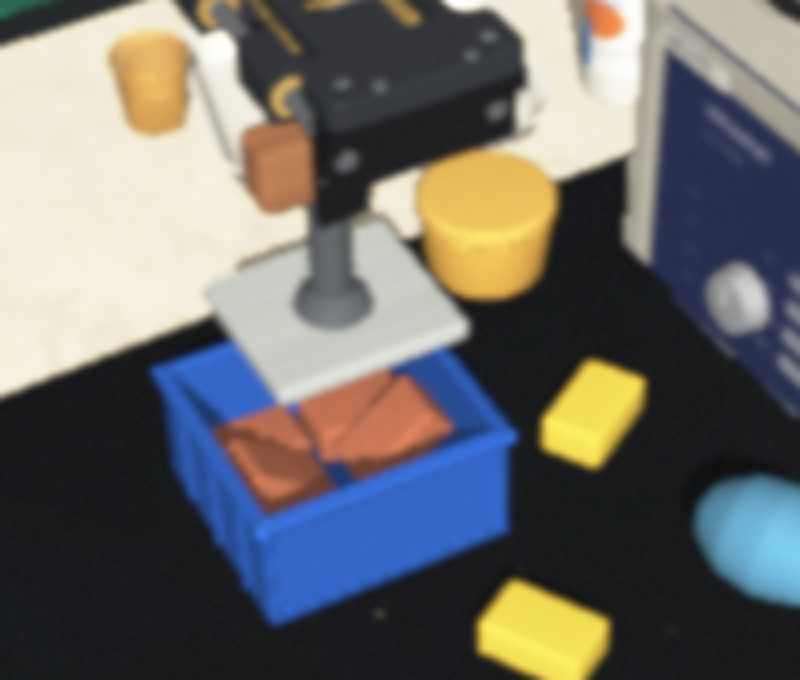

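View pics/c6.png

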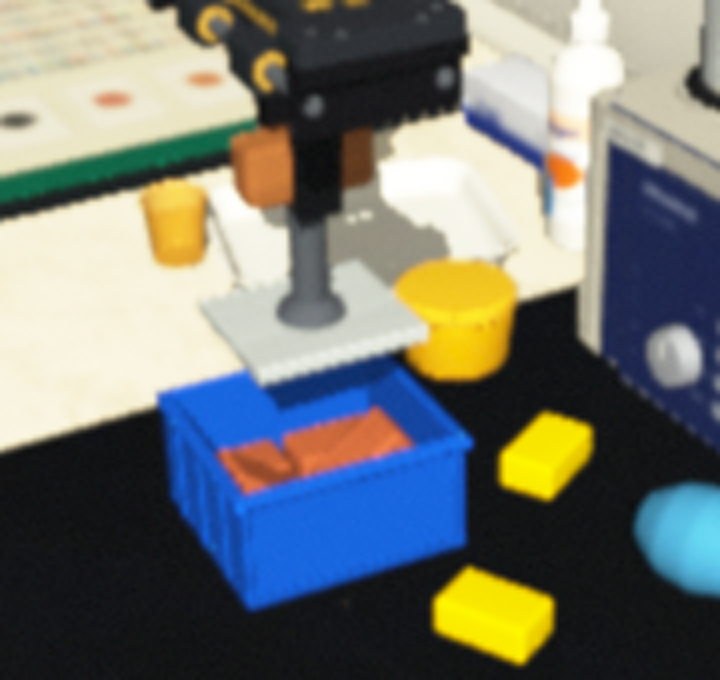

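Run:
```python
from h import *
import pickle
from scipy.optimize import least_squares
c3=pickle.load(open("w3.pkl","rb"));c1=pickle.load(open("w1.pkl","rb"))
S=lambda a:np.array(a)/4+[200,100]
D=lambda a:np.array(a)/4+[220,120]
def cor(x,y,yaw,a,b,z):
    q=np.array([(-1,1),(1,1),(1,-1),(-1,-1)])*[a/2,b/2]; k=np.array([[np.cos(yaw),-np.sin(yaw)],[np.sin(yaw),np.cos(yaw)]])
    return np.c_[q@k.T+[x,y],np.full(4,z)]
cal={"scene":get_calibration("scene"),"side":get_calibration("side"),"w3":c3,"w1":c1}
B=np.array([(60,102),(428,55),(462,570),(100,568)])/5+[40,110]
box=[("scene",.064,[0,2,3],S([(153,372),(516,436),(267,540)])),("scene",0.,[2,3],S([(508,530),(278,622)])),
("side",.064,[0,2,3],D([(160,398),(472,438),(247,500)])),("side",0.,[2,3],D([(465,545),(252,605)])),
("w3",.064,[1,2],np.array([(233,156),(382,156)])),("w1",.064,[0,1,2,3],B[[3,0,1,2]])]
zp=.1137+.008
pl=[("scene",zp,[0,2,3],S([(207,292),(470,325),(288,400)])),("side",zp,[0,2,3],D([(200,305),(428,330),(262,380)])),("w3",zp,[1,2],np.array([(251,187),(376,186)]))]
def fit(obs,a,b,x0,which):
    sub=[o for o in obs if o[0] in which]
    g=lambda p:np.concatenate([(proj("wrist" if n[0]=="w" else n,cor(*p,a,b,z),cal[n])[i]-uv).ravel() for n,z,i,uv in sub])
    r=least_squares(g,x0); print(which,r.x[:2].round(4),np.degrees(r.x[2]).round(2),np.sqrt((r.fun**2).mean()).round(2))
for w in(["scene"],["side"],["w3"],["w1"],["scene","side","w3","w1"]): fit(box,.116,.108,[.565,.1,0],w)
for w in(["scene"],["side"],["w3"],["scene","side","w3"]): fit(pl,.086,.076,[.565,.1,0],w)
```

```text
['scene'] [0.5655 0.1081] -1.16 1.25
['side'] [0.5658 0.1078] -1.82 0.89
['w3'] [0.5668 0.1096] -2.11 2.25
['w1'] [0.5634 0.1082] -2.51 1.83
['scene', 'side', 'w3', 'w1'] [0.5655 0.1086] -1.78 1.71
['scene'] [0.5682 0.1021] -0.45 0.62
['side'] [0.5654 0.0991] -1.52 0.55
['w3'] [0.5658 0.1046] -1.52 0.07
['scene', 'side', 'w3'] [0.5663 0.1034] -0.46 1.1
```

```bash
python3 -m inch '[[[0,0.03,0,0,0,0,1],[0,0.03,-0.15,0,0,0,1],[0,0.03,-0.3,0,0,0,1],[0,0.03,-0.38,0,0,0,1],[0,0.03,-0.38,0,0,0,1],[0,0.03,-0.38,0,0,0,1]]]' 60;  python3 - <<'E'
from h import *
for n in("scene","side"): cv2.imwrite(f"pics/{n}4.png",camera(n)[:,:,::-1])
cv2.imwrite("pics/w4.png",camera("wrist")[:,:,::-1])
crop("pics/scene4.png",220,150,340,260,6,"pics/c7.png")
crop("pics/w4.png",200,130,440,310,3,"pics/c8.png")
E
```

```text
time: 6.2
ee_pos: [0.5658, 0.1121, 0.1355]
eef_rot: [0.707, -0.012, -0.707, -0.012]
ft_force: [0.4, 0.3, -2.8]
width: 0.023
```

View pics/c7.png

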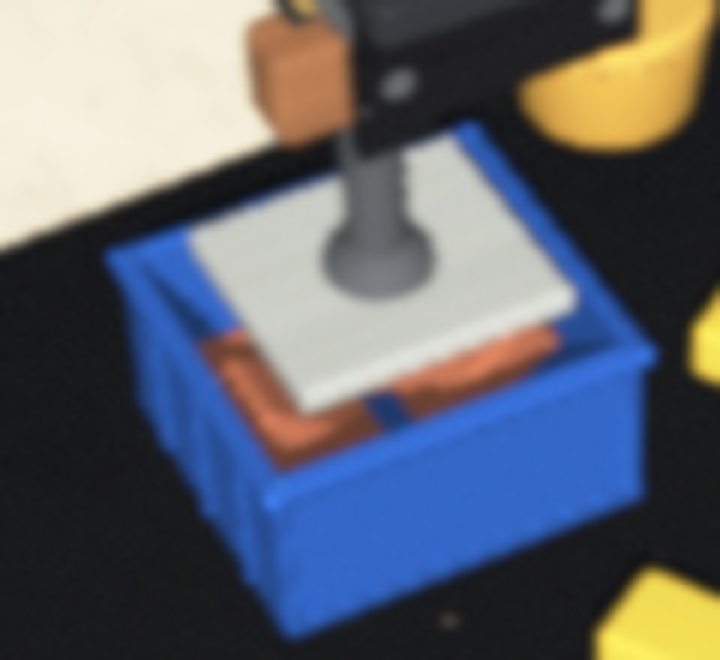

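View pics/c8.png

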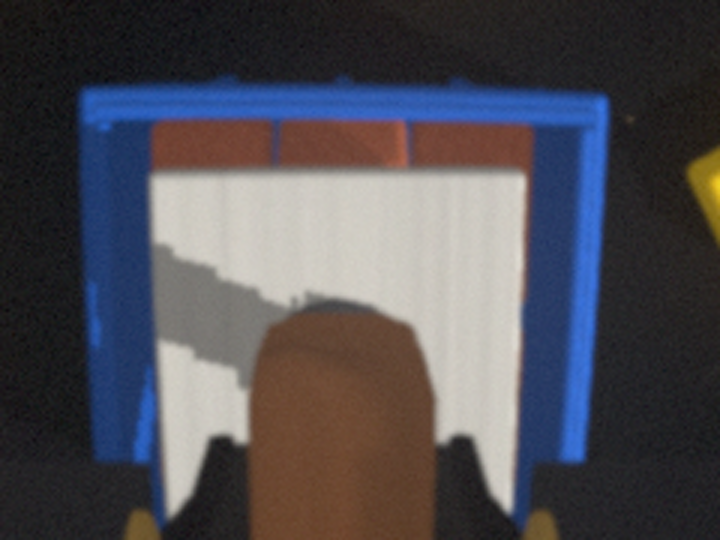

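The plate at (150–525) sits nearly central between the rim walls at (100, 582) in the enlarged wrist crop. Next I press down slowly.

```bash
python3 -m inch '[[[0,-0.01,-0.04,0,0,0,1],[0,-0.01,-0.08,0,0,0,1],[0,-0.01,-0.12,0,0,0,1],[0,-0.01,-0.16,0,0,0,1]]]' ; python3 -m inch '[[[0,0,-0.03,0,0,0,1],[0,0,-0.06,0,0,0,1],[0,0,-0.09,0,0,0,1]]]'
```

```text
time: 6.75
ee_pos: [0.5655, 0.1108, 0.1152]
eef_rot: [-0.707, 0.012, 0.707, 0.012]
ft_force: [0.2, 0.2, -3.4]
width: 0.0236
time: 7.05
ee_pos: [0.5656, 0.1109, 0.1046]
eef_rot: [-0.707, 0.012, 0.707, 0.012]
ft_force: [0.3, 0.4, -3.1]
width: 0.0232
```

```bash
python3 -m inch '[[[0,0,-0.03,0,0,0,1],[0,0,-0.06,0,0,0,1],[0,0,-0.06,0,0,0,1]]]' ; python3 -m inch '[[[0,0,-0.02,0,0,0,1],[0,0,-0.04,0,0,0,1],[0,0,-0.04,0,0,0,1]]]'
```

```text
time: 7.35
ee_pos: [0.5653, 0.1107, 0.0972]
eef_rot: [-0.707, 0.012, 0.707, 0.012]
ft_force: [-0.5, -0.6, -3.8]
width: 0.0233
time: 7.65
ee_pos: [0.5654, 0.1107, 0.0926]
eef_rot: [-0.707, 0.012, 0.707, 0.012]
ft_force: [0.3, -0.0, -2.9]
width: 0.0236
```

```bash
python3 -m inch '[[[0,0,-0.015,0,0,0,1],[0,0,-0.03,0,0,0,1],[0,0,-0.03,0,0,0,1]]]' ;  python3 - <<'E'
from h import *
cv2.imwrite("pics/scene5.png",camera("scene")[:,:,::-1])
cv2.imwrite("pics/w5.png",camera("wrist")[:,:,::-1])
crop("pics/scene5.png",220,150,340,260,6,"pics/c9.png")
crop("pics/w5.png",200,130,440,310,3,"pics/c10.png")
E
```

```text
time: 7.95
ee_pos: [0.5659, 0.1111, 0.0903]
eef_rot: [0.707, -0.012, -0.707, -0.011]
ft_force: [-2.9, 0.3, 4.4]
width: 0.0233
```

View pics/c9.png

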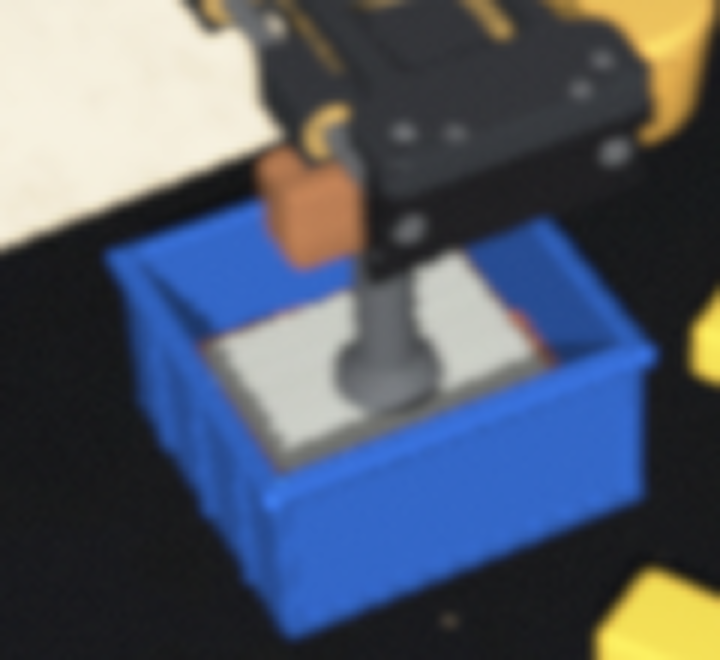

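View pics/c10.png

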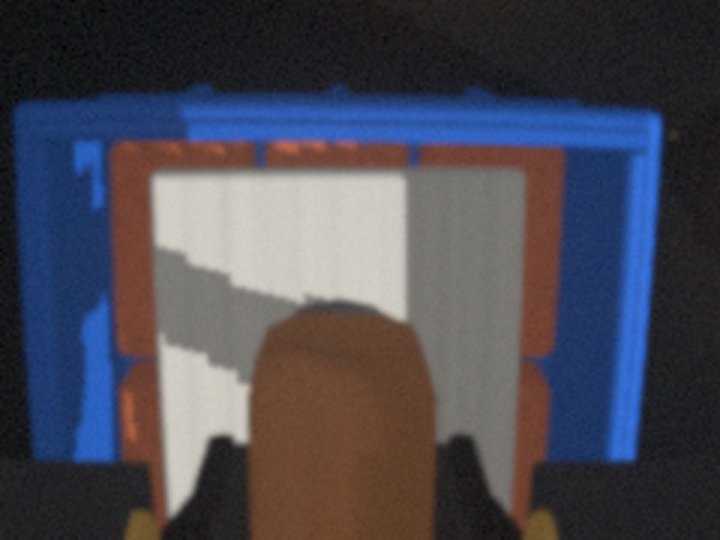

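The plate is now at stone-top level and carrying about 7 N. I'll press a little more to seat the stones.

```bash
python3 -m inch '[[[0,0,-0.015,0,0,0,1],[0,0,-0.015,0,0,0,1],[0,0,-0.015,0,0,0,1]]]' ; python3 -m inch '[[[0,0,0.015,0,0,0,1],[0,0,0.05,0,0,0,1],[0,0,0.1,0,0,0,1],[0,0,0.2,0,0,0,1],[0,0,0.4,0,0,0,1],[0,0,0.65,0,0,0,1],[0,0,0.85,0,0,0,1],[0,0,0.85,0,0,0,1]]]';  python3 - <<'E'
from h import *
cv2.imwrite("pics/scene6.png",camera("scene")[:,:,::-1])
cv2.imwrite("pics/w6.png",camera("wrist")[:,:,::-1])
crop("pics/scene6.png",220,150,340,260,6,"pics/c11.png")
E
```

```text
time: 8.35
ee_pos: [0.5663, 0.1117, 0.09]
eef_rot: [0.708, -0.011, -0.706, -0.011]
ft_force: [-7.6, -0.2, 18.2]
width: 0.0239
time: 9.15
ee_pos: [0.5675, 0.1116, 0.1938]
eef_rot: [0.709, -0.011, -0.705, -0.012]
ft_force: [1.0, -0.0, -3.6]
width: 0.0231
```

View pics/c11.png

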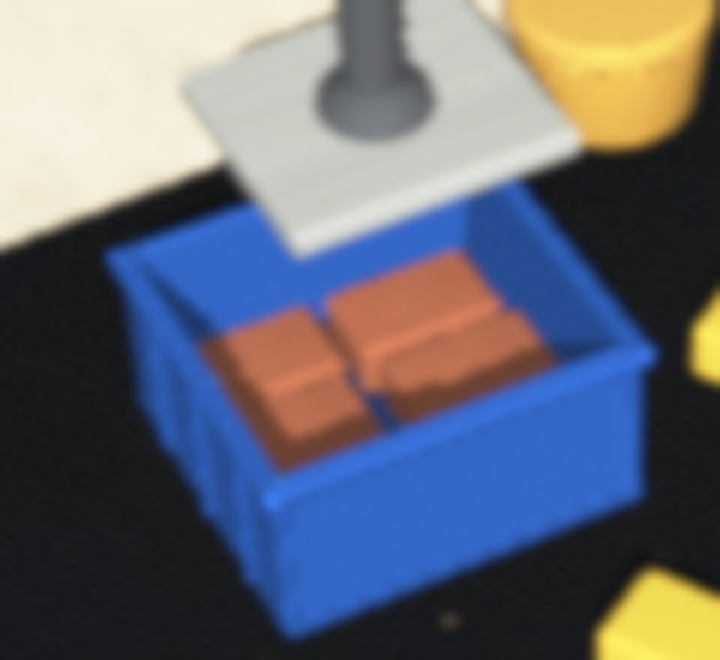

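```bash
python3 -m inch '[[[0,-0.4,0,0,0,0,1],[-0.15,-0.8,0,0,0,0,1],[-0.3,-1,0,0,0,0,1],[-0.3,-1,0,0,0,0,1],[-0.3,-1,0,0,0,0,1]]]';  python3 - <<'E'
from h import *
import pickle
c=get_calibration("wrist");pickle.dump(c,open("w7.pkl","wb"))
for n in("scene","side","wrist"):
  cv2.imwrite(f"pics/{n}7.png",camera(n)[:,:,::-1])
crop("pics/scene7.png",230,160,350,260,6,"pics/c12.png")
crop("pics/side7.png",250,190,370,290,6,"pics/c13.png")
E
```

```text
time: 9.75
ee_pos: [0.5288, -0.0098, 0.1884]
eef_rot: [-0.706, 0.012, 0.708, 0.012]
ft_force: [0.1, 0.1, -3.3]
width: 0.0232
```

View pics/c12.png

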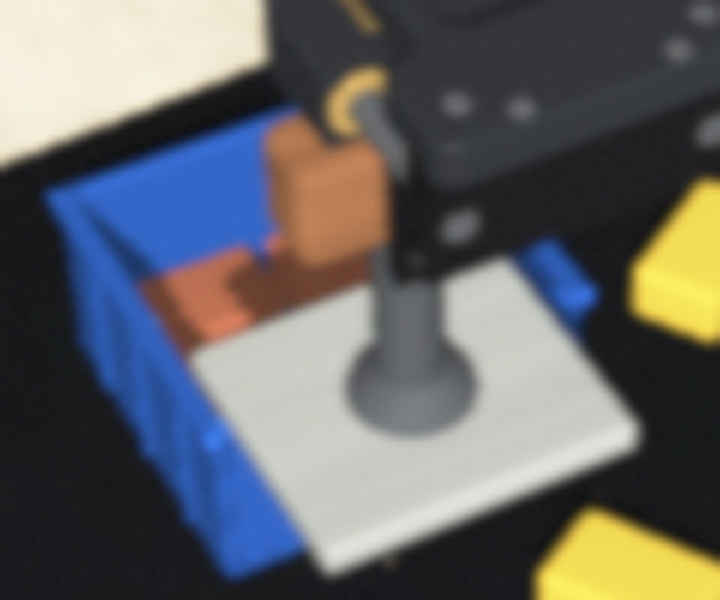

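View pics/wrist7.png

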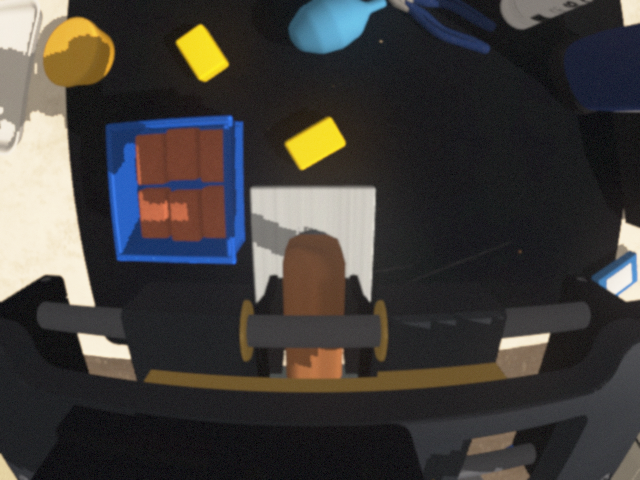

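View pics/c13.png

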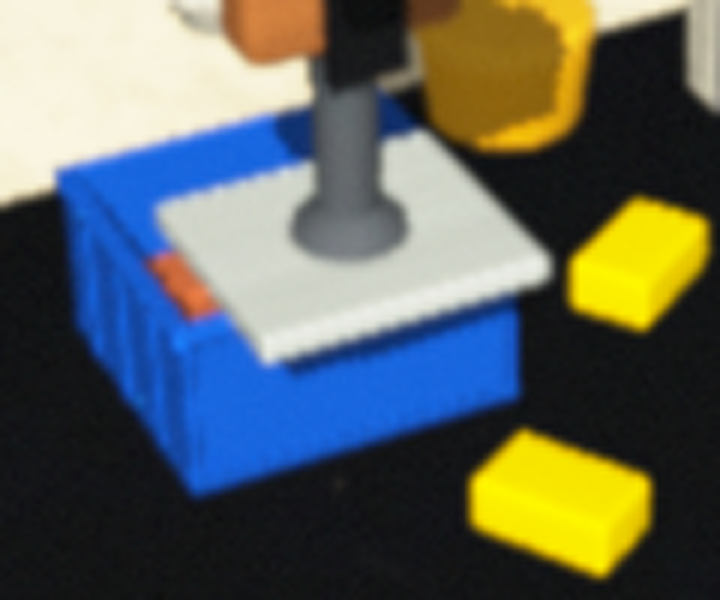

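Run:
```python
from h import *
import pickle
c=pickle.load(open("w7.pkl","rb"))
crop("pics/wrist7.png",95,105,255,275,4.5/1.3,"pics/c14.png")
for p in((290,148),(284,146),(300,170),(345,140),(330,117)): print(p,onz("wrist",*p,.02,c).round(3))
for p in((130,345),(95,335),(70,200),(240,255)): print(p,onz("wrist",*p,0,c).round(3))
```

```text
(290, 148) [0.592 0.007 0.02 ]
(284, 146) [0.594 0.012 0.02 ]
(300, 170) [ 0.572 -0.001  0.02 ]
(345, 140) [ 0.597 -0.042  0.02 ]
(330, 117) [ 0.618 -0.029  0.02 ]
(130, 345) [0.375 0.218 0.   ]
(95, 335) [0.386 0.268 0.   ]
(70, 200) [0.556 0.261 0.   ]
(240, 255) [0.487 0.064 0.   ]
```

View pics/c14.png

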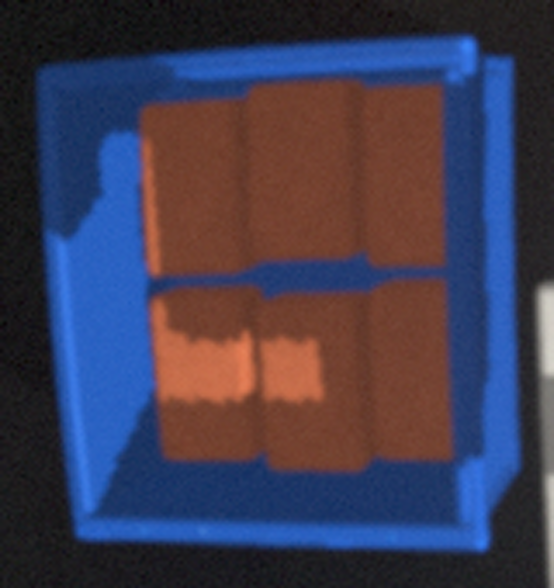

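```bash
python3 -m inch '[[[0,-0.4,0,0,0,0,1],[0,-0.8,0,0,0,0,1],[0,-1,0,0,0,0,1],[0,-1,0,0,0,0,1]]]';  python3 - <<'E'
from h import *
for n in("scene","side"):
  cv2.imwrite(f"pics/{n}8.png",camera(n)[:,:,::-1])
crop("pics/scene8.png",230,165,340,260,7,"pics/c15.png")
crop("pics/side8.png",255,190,345,275,7,"pics/c16.png")
E
```

```text
time: 10.3
ee_pos: [0.5294, -0.133, 0.1888]
eef_rot: [-0.707, 0.014, 0.707, 0.013]
ft_force: [-0.1, -0.3, -3.9]
width: 0.0234
```

View pics/c15.png

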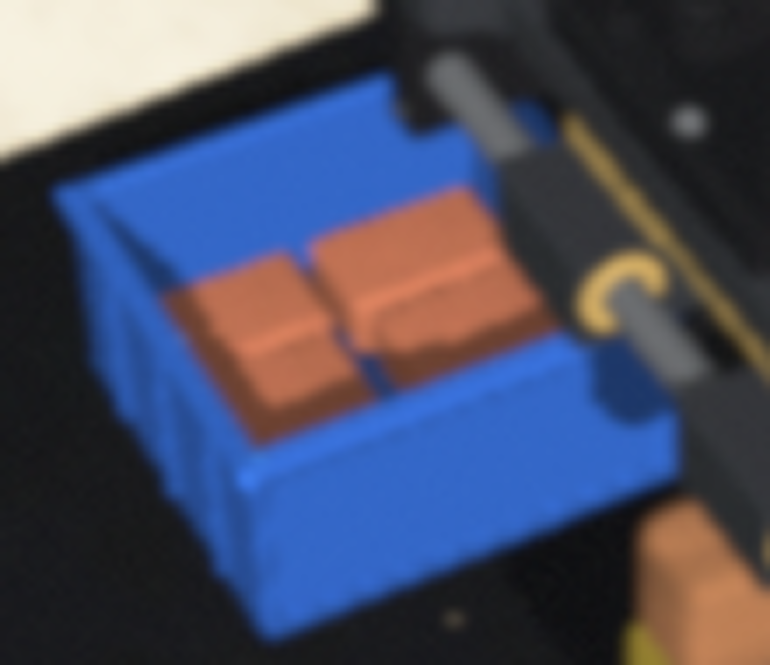

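View pics/c16.png

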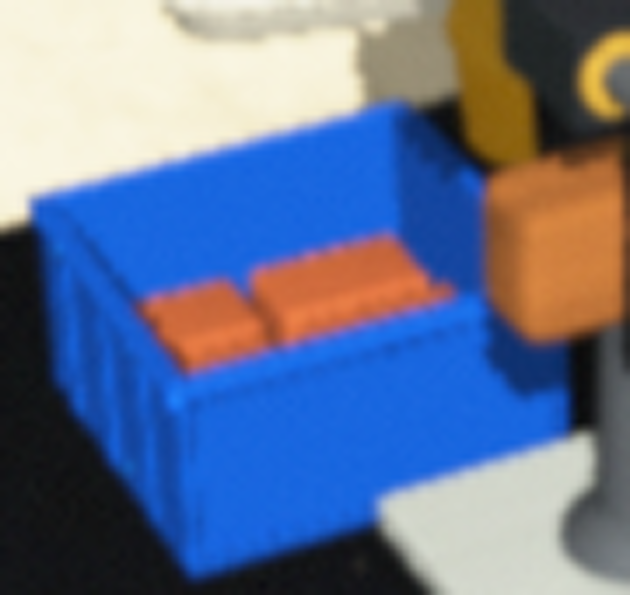

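Run:
```python
from h import *
import pickle
yaw=np.radians(-2); k=np.array([[np.cos(yaw),-np.sin(yaw)],[np.sin(yaw),np.cos(yaw)]])
cal={"scene":get_calibration("scene"),"side":get_calibration("side"),"wrist":pickle.load(open("w7.pkl","rb"))}
for n,src,(x0,y0,x1,y1),f in(("scene","scene8",(230,165,340,260),7),("side","side8",(255,190,345,275),7),("wrist","wrist7",(95,105,255,275),3.46)):
  crop(f"pics/{src}.png",x0,y0,x1,y1,f,"t.png"); im=cv2.imread("t.png")
  def line(q,z,col):
    q=np.array(q,float)@k.T+[.5655,.109]; p=(proj(n,np.c_[q,np.full(len(q),z)],cal[n])-[x0,y0]+.5)*f
    cv2.polylines(im,[np.int32(p)],True,col,1)
  for sx in(-.054,.054): pass
  line([(-.058,-.054),(.058,-.054),(.058,.054),(-.058,.054)],.064,(255,255,255))
  for cy in(-.033,0,.033):
    for cx in(-.027,.027):
      line([(cx-.024,cy-.015),(cx+.024,cy-.015),(cx+.024,cy+.015),(cx-.024,cy+.015)],.024,(0,255,0))
  cv2.imwrite(f"pics/ov_{n}.png",im)
```

```text
(no output)
```

View pics/ov_scene.png

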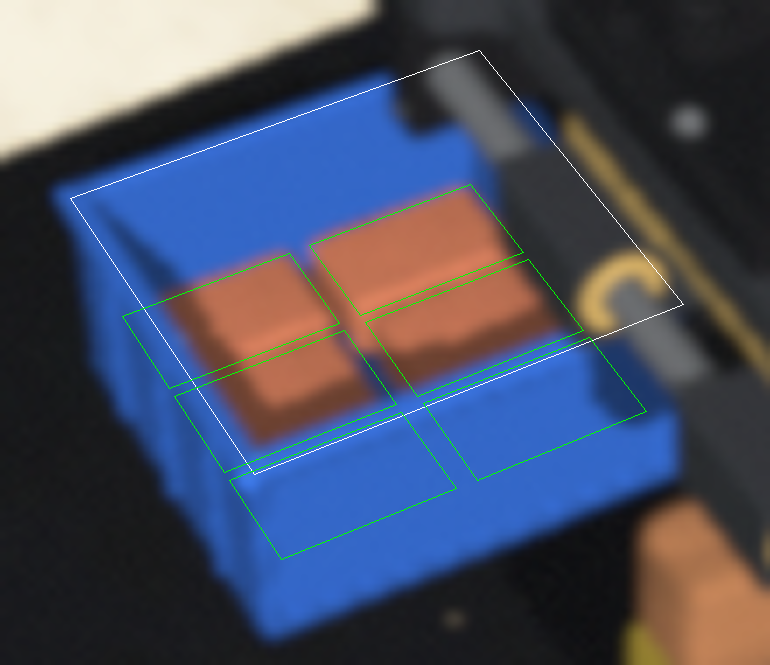

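View pics/ov_wrist.png

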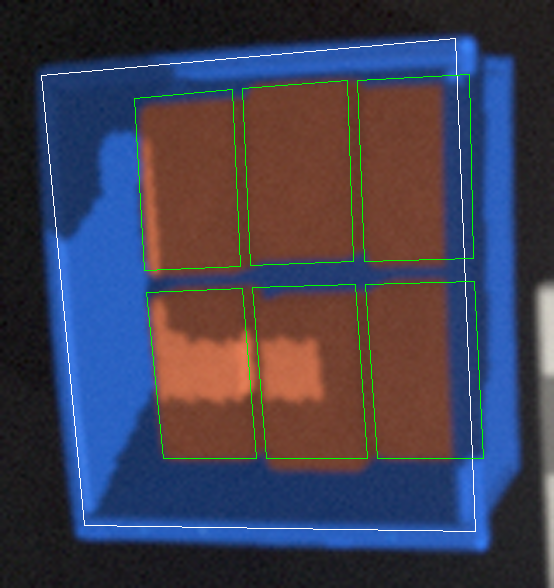

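All six stones match the flat outlines in the overlay, at z = 24 mm. Next I stand the tamper beside the box on its −y side.

```bash
python3 -m inch '[[[-0.1,0.4,0,0,0,0,1],[-0.14,0.8,0,0,0,0,1],[-0.14,0.94,0,0,0,0,1],[-0.14,0.94,-0.3,0,0,0,1],[-0.14,0.94,-0.6,0,0,0,1],[-0.14,0.94,-0.8,0,0,0,1],[-0.14,0.94,-0.8,0,0,0,1],[-0.14,0.94,-0.8,0,0,0,1]]]'
python3 - <<'E'
from h import *
import pickle
s=read_state();print(R.from_quat(s["eef_rot"]).as_matrix().round(4))
cv2.imwrite("pics/scene9.png",camera("scene")[:,:,::-1])
cv2.imwrite("pics/w9.png",camera("wrist")[:,:,::-1])
crop("pics/scene9.png",230,160,400,360,3,"pics/c17.png")
E
```

```text
time: 11.2
ee_pos: [0.5131, -0.0147, 0.0943]
eef_rot: [0.707, -0.011, -0.707, -0.011]
ft_force: [0.5, 0.4, -3.6]
width: 0.0235
[[ 2.000e-04 -3.050e-02 -9.995e-01]
 [ 7.000e-04 -9.995e-01  3.050e-02]
 [-1.000e+00 -7.000e-04 -1.000e-04]]
```

View pics/c17.png

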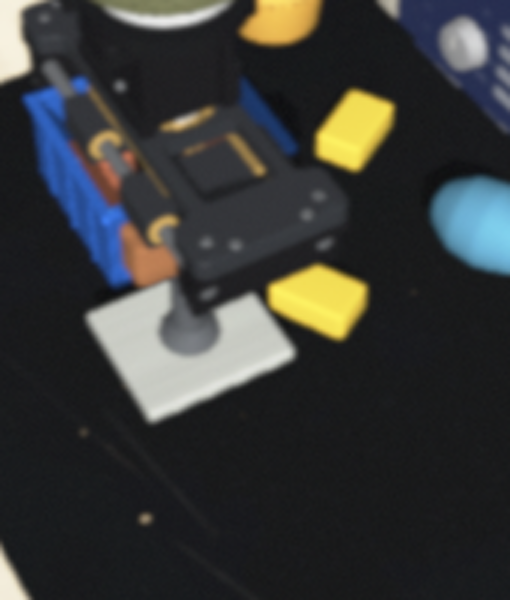

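View pics/w9.png

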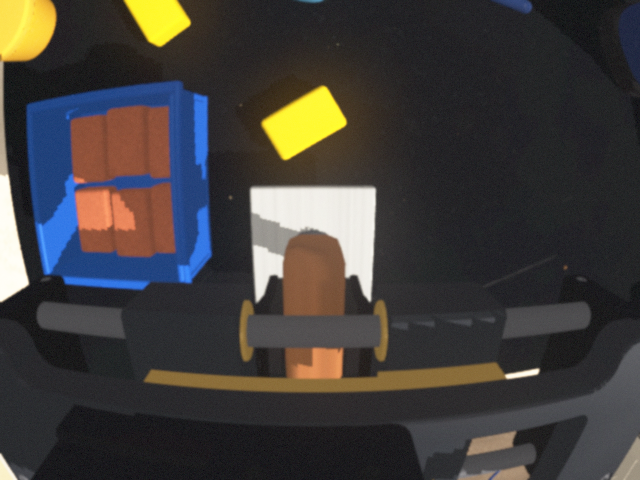

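```bash
python3 -m inch '[[[-0.02,-0.04,-0.08,0,0,0,1],[-0.02,-0.04,-0.15,0,0,0,1],[-0.02,-0.04,-0.19,0,0,0,1],[-0.02,-0.04,-0.21,0,0,0,1],[-0.02,-0.04,-0.21,0,0,0,1]]]'; python3 -m inch '[[[0,0,-0.01,0,0,0,1],[0,0,-0.02,0,0,0,1],[0,0,-0.02,0,0,0,1]]]'
```

```text
time: 11.8
ee_pos: [0.5101, -0.0211, 0.068]
eef_rot: [-0.707, 0.012, 0.707, 0.012]
ft_force: [-0.3, 0.7, -3.4]
width: 0.0231
time: 12.1
ee_pos: [0.5107, -0.0211, 0.0662]
eef_rot: [0.707, -0.012, -0.707, -0.012]
ft_force: [-0.1, 0.6, -1.2]
width: 0.0235
```

```bash
python3 -m inch '[[[0,0,-0.005,0,0,0,1],[0,0,-0.005,0,0,0,1],[0,0,-0.005,0,0,0,0.9],[0,0,-0.005,0,0,0,0.7],[0,0,-0.005,0,0,0,0.4],[0,0,-0.005,0,0,0,0],[0,0,-0.005,0,0,0,0],[0,0,-0.005,0,0,0,0],[0,0,-0.005,0,0,0,0],[0,0,-0.005,0,0,0,0]]]'; python3 -m inch '[[[0,0,0,0,0,0,0],[0,0,0,0,0,0,0],[0,0,0,0,0,0,0],[0,0,0,0,0,0,0]]]'
```

```text
time: 13.1
ee_pos: [0.5104, -0.0212, 0.0654]
eef_rot: [-0.707, 0.012, 0.707, 0.012]
ft_force: [0.1, 0.1, -0.8]
width: 0.0658
time: 13.5
ee_pos: [0.5104, -0.0212, 0.0654]
eef_rot: [0.707, -0.012, -0.707, -0.012]
ft_force: [0.4, 0.3, 0.2]
width: 0.0861
```

```bash
python3 -m inch '[[[0,0,0.1,0,0,0,0],[0,0,0.3,0,0,0,0],[0,0,0.6,0,0,0,0],[0,0,0.9,0,0,0,0],[0,0,1,0,0,0,0],[0,0,1,0,0,0,0]]]'; python3 -m inch '[[[0,-0.3,0.1,0,0,0,0],[-0.1,-0.7,0.2,0,0,0,0],[-0.2,-1,0.4,0,0,0,0],[-0.2,-1,0.4,0,0,0,0],[-0.2,-1,0.4,0,0,0,0]]]';python3 -m inch '[[[0,-0.3,0,0,0,0,0],[-0.1,-0.7,0,0,0,0,0],[-0.2,-1,0,0,0,0,0],[-0.2,-1,0,0,0,0,0],[-0.2,-1,0,0,0,0,0]]]'
python3 - <<'E'
from h import *
import pickle
cv2.imwrite("pics/scene10.png",camera("scene")[:,:,::-1])
cv2.imwrite("pics/w10.png",camera("wrist")[:,:,::-1])
crop("pics/scene10.png",220,150,400,330,3.3,"pics/c18.png")
E
```

```text
time: 14.1
ee_pos: [0.5116, -0.0211, 0.1878]
eef_rot: [0.708, -0.012, -0.706, -0.011]
ft_force: [0.9, 0.3, -1.2]
width: 0.0871
time: 14.6
ee_pos: [0.4859, -0.1417, 0.2325]
eef_rot: [-0.707, 0.012, 0.707, 0.012]
ft_force: [0.1, -0.2, 0.2]
width: 0.0872
time: 15.1
ee_pos: [0.4623, -0.2601, 0.2318]
eef_rot: [-0.706, 0.011, 0.708, 0.012]
ft_force: [1.5, 1.3, 0.0]
width: 0.0867
```

View pics/c18.png

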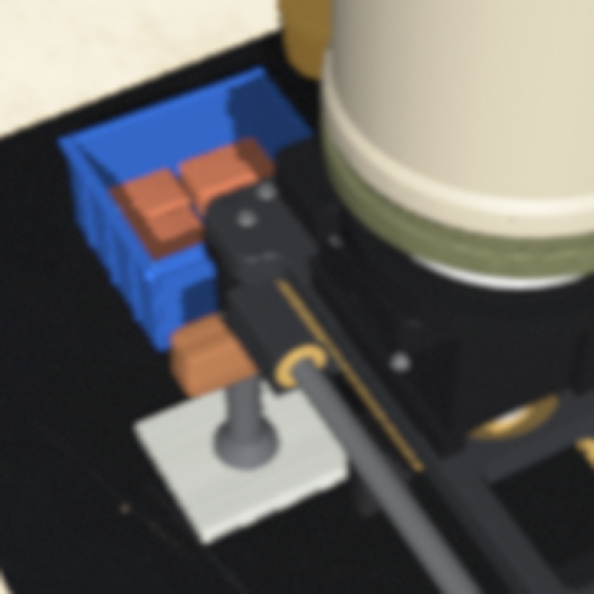

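View pics/w10.png

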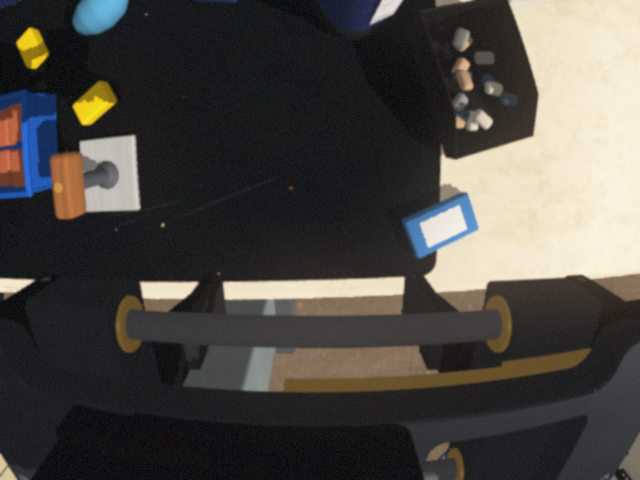

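The tamper stands upright on its plate at (110,172), next to the box at (25,145), and the stones still lie flat. The gripper is clear.

```bash
python3 -c "
from bench import *
print(read_state()['time'],close_job())"
```

```text
the job is handed in; nothing more can be done
15.2 None
```

I picked up the tamper by its grip and pressed its plate into the box until both leaning stones lay flat. I then lifted it out and stood it upright about 37 mm from the box on the −y side, released it and backed away. The job was handed in at 15.2 s.

- **Pressing:** the plate met firm resistance at about 24 mm above the work surface, and I pressed to about 21 N. The lifting, turning and finishing readings stayed far below the force limits.
- **Stones:** from two cameras after pressing, all six matched the outlines of flat stones with tops at 24 mm, to within a few mm. In the scene view, a bright line between the +y row and the middle row first looked like a height step. The outlines fit level stones, so I take it for the edge bevel.
- **Tamper:** after release it was upright on its plate in both pictures, with the gripper clear of everything. The yellow stones looked unmoved.
- **Disagreement:** the camera estimates of the box's position differed by up to about 9 mm in y in the first pictures and 2 to 3 mm in later ones. I centred the plate from the wrist picture instead, and it went in without touching the walls.

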